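# Air the bench incubator

### The job

Let the damp air out of the small incubator, which is the one of the two white bench cabinets that has windows, one in its top and one in its drop-down door. By the loop handle on the door's top edge, pull that door all the way down until it lies level, keep it down for two seconds, then push it back up until it is fully shut. Do not move the door of the other cabinet, which is solid all round.

Things in the scene. Friction and masses are not known exactly. Their poses are not given: they have to be found in the camera images.
- incubator_door (a joint): Hinge of the incubator's windowed drop-down door, rad: 0 = shut (upright), 1.55 = fully down (level, at its stop). Starts shut or ajar by up to 0.25. No latch; the hinge is stiff, so the door stays at any angle it is left at and takes 2 to 7 N at the handle. The panel is 208 mm wide, 150 mm high, 16 mm thick, in a fixed white cabinet 220 mm wide, 220 deep, 195 high.
- incubator_door_handle (a point): Middle of its handle: a round steel bar, 12 mm thick, 90 mm long (78 clear), on a post at each end, standing up from the door's top edge in the door's plane; 210 mm from the hinge line, 54 mm clear gap under the bar. Shut, it is 250 mm above the table; down, 40 mm. Pinched from above across the bar, it turns between the fingers as the door swings. y along the bar, z away from the hinge, -x out of the door's outer face.
- incubator_door_hinge (a point): Middle of that door's hinge line, at its lower edge, 40 mm above the table. Axes turn with the door: y along the hinge line (always level), z up the door to the handle, -x out of its outer face; with the door shut z is straight up and -x is the way the door comes down. The cabinet's top is glazed and clear but for a control box, 35 mm high, on its rear edge.
- steriliser_door_handle (a point): Middle of the same kind of handle bar on the other cabinet (same size, standing beside the incubator; which is left and which right varies). It has no windows; its door is solid with three raised ribs and may also be slightly ajar. A loose tip box stands on its top. To be left as it is. Same axes as the incubator's handle.

How it is judged:
By the outcome, as a careful person would: the job done as asked, in the order asked, and still so for the second after the job is handed in, with the robot touching nothing.
It also fails if it takes over 54 s, if anything falls off the work surface, if the arm or the gripper's body presses on something with over 40 N, if the wrist force passes 120 N, or if a joint passes its speed limit or range.

### The arm

A 6-joint arm with a two-finger parallel gripper is mounted at the origin on the work surface. World frame = base frame: x ahead of the robot, y to its left, z up, the work surface at z = 0. Lengths are in mm, angles in rad, forces in N, time in s.
With the tool pointing down it reaches from about 275 to 750 mm from the base axis. Payload 10.2 kg.
Tool frame: the origin (TCP) lies midway between the tips of the shut fingers; the grasp point (between the pads) lies grasp_offset behind it (grasp_offset is the distance from the TCP to the grasp point, in mm); x points along the fingers, z is the direction in which the jaws open and shut, and the axes are right-handed (so a half turn about x gives the same grasp; the last joint's range is limited). The gripper opens to 85 mm and grips with 20 to 120 N. Pads are 22 mm wide; open, the fingers measure 114 mm over their backs; the gripper's body (76 mm by 85 mm) begins 54 mm behind the grasp point. The pads swing forward as they close: fully open they stand 13 mm farther back than shut.
Start: joints at [0.918, 0.313, 1.498, -0, 1.331, -0.223], TCP at [218.775, 477.251, 231.294] pointing down, gripper open.
Joint ranges: [-2.94, 2.94], [-0.97, 2.17], [0.19, 2.56], [-1.23, 4.37], [0.02, 3.11], [-2.88, 2.88]. Speed limits (rad/s): [2.39, 2.39, 3.01, 3.14, 3.14, 3.14].

### API

Orientations are given as a unit quaternion [w, x, y, z].
In Python, from rig import sense, capture, calibration, finish_job, grasp_offset gives the robot as it stands.
- The arm moves only by the shell command python3 -m jog 'ROWS' [FORCE]. ROWS is JSON, a list of rows, each an object with "linear": the shift along the tool's x, y, z scaled (see below), a list of three; "rotation": the turn, a rotation vector about the tool's x, y, z scaled (see below), a list of three; "grip": the finger opening in mm, from 0 to 85.4. A call has 1 to 20 rows; each row is the pose to reach, as a shift and turn from the pose measured when the call began, along the tool's axes at that moment; what a row does not reach only later rows make up. The controller multiplies each number of a shift by 0.3 m and each number of a turn by 0.5 rad. A row lasts 1/12 s, in which the tool goes at most 41.7 mm and 7.16 degrees, less where a joint would pass 70% of its speed; a pose out of reach is approached as far as the arm can. A call with a number of a shift or a turn outside -1 to 1 is refused whole. A call with a gripper value outside its range is refused whole. The fingers move at their own pace and stop on an object; FORCE is the grip in N (left out, the last holds). Time passes only in rows, so rows that repeat a pose let the fingers close. It gives the time, the measured TCP pose, the force and the opening at its end, in the units of the state.
- sense(): the state, without advancing time (a new reading comes with each control period).
- capture(name): name is "scene" or "top" or "wrist"; returns (picture, depth): 384x512x3 uint8, red, green, blue; 384x512 float32, mm along the optical axis (not along the pixel's ray), 0 where there is no reading.
- calibration(name): a dict with "intrinsics" (3x3 intrinsics, pixels), "world_from_camera" (4x4, takes a point from camera to world coordinates). Camera axes: x right, y up, looking along -z (the intrinsics and any distortion apply to the point x, -y, -z); pixel columns grow to the right and rows downward; lengths in mm; the calibration is good to about 2 mm. The wrist camera is an equidistant fisheye: a pixel r from the principal point sees the ray r / f radians off the axis. A picture is of the moment at which its call begins: read the wrist's pose just before it. calibration takes no time and is no camera call; for the wrist camera it gives the pose at the moment of the call.
- finish_job(): hands the job in, once; it reports no verdict.
The state is a dict: "time_s": time; "joints": joint angles; "dq": joint speeds; "tau": joint torques, N m; "eef_pos": TCP position; "ee_rot": TCP orientation; "force": force on the tool from outside, world axes, zero at the start; "wrist_torque": the same for the moment, N m; "grip_width": opening from 0.0 (shut) to 1.0 (fully open).
Only numpy, scipy, OpenCV 4.12 (cv2) and the standard library are available. Lean on these libraries where they do the work, as an engineer would, in place of code of your own. Each camera call takes 0.05 s, during which the arm holds its last target.

## Working session

There is one attempt and no reset: what is moved stays moved. The work goes in short steps, Python scripts to look and compute and a shell command to move; the robot and the scene stay as the last step left them, time stands still between calls to the robot, and variables do not carry over. Pictures are saved under pics/ and viewed, and the job is handed in when it is done.

```bash
ls; mkdir -p pics
python3 - <<'E'
from rig import *
import cv2,numpy as np
print(sense(), grasp_offset)
for n in ("scene","top"):
    p,d=capture(n); cv2.imwrite(f"pics/{n}0.png",p[:,:,::-1]); np.save(f"pics/{n}0d.npy",d); np.save(f"pics/{n}0.npy",p)
    c=calibration(n); print(n,c)
E
```

```text
pics
{'time_s': 0.0, 'joints': array([ 9.17598695e-01,  3.13436495e-01,  1.49846471e+00, -3.27471263e-05,
        1.33100323e+00, -2.23395195e-01]), 'dq': array([-0.00074726,  0.00206898,  0.00102155,  0.00263049, -0.0001864 ,
        0.00050789]), 'tau': array([ 4.46493232e-04, -4.12246513e+01, -2.59756690e+01, -8.01093421e-06,
        3.83306309e-03,  1.75899231e-05]), 'eef_pos': array([218.61069598, 477.02253478, 230.7315923 ]), 'ee_rot': array([ 0.59469028, -0.38204385,  0.59555487,  0.38170717]), 'force': array([ 0.65681052, -0.01637749,  0.37595349]), 'wrist_torque': array([ 0.06387503, -0.02018056,  0.01297141]), 'grip_width': 1.002096428043668} 18.700000000000003
scene {'intrinsics': array([[491.29609513,   0.        , 249.59740683],
       [  0.        , 491.29609513, 187.68339796],
       [  0.        ,   0.        ,   1.        ]]), 'world_from_camera': array([[ 6.79808923e-01,  6.53329513e-01, -3.33197203e-01,
         3.06719321e+02],
       [-7.33296813e-01,  6.12735957e-01, -2.94670037e-01,
        -2.82269843e+02],
       [ 1.16452749e-02,  4.44651768e-01,  8.95627821e-01,
         1.07668683e+03],
       [ 0.00000000e+00,  0.00000000e+00,  0.00000000e+00,
         1.00000000e+00]])}
top {'intrinsics': array([[449.07228134,   0.        , 250.62981136],
       [  0.        , 449.07228134, 192.56544321],
       [  0.        ,   0.        ,   1.        ]]), 'world_from_camera': array([[ 2.28655100e-01,  9.49461172e-01, -2.15035642e-01,
         4.25838254e+02],
       [-9.73491532e-01,  2.24268515e-01, -4.49207202e-02,
        -2.02152524e+01],
       [ 5.57524451e-03,  2.19606728e-01,  9.75572551e-01,
         1.02757489e+03],
       [ 0.00000000e+00,  0.00000000e+00,  0.00000000e+00,
         1.00000000e+00]])}
```

View pics/scene0.png

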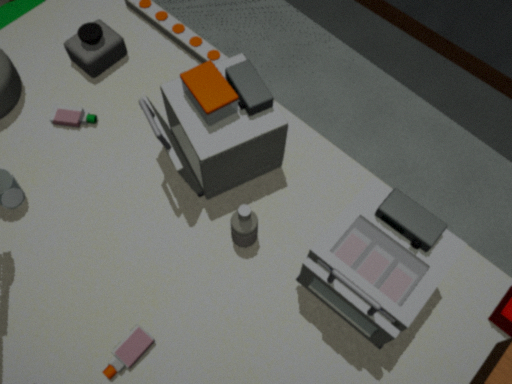

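View pics/top0.png

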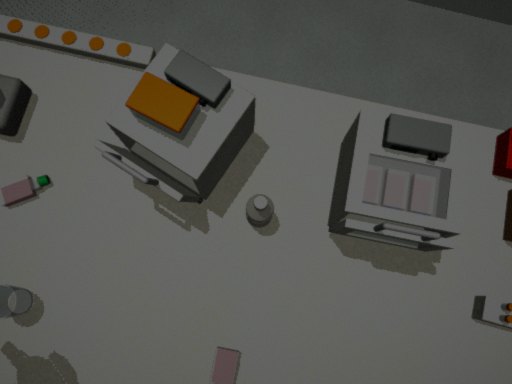

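The incubator (windows, pink contents) is at scene px (370,270) and top px (400,180). The steriliser (tip box, ribs) is at top px (180,130). Next I'll zoom in on the handle.

```bash
cat > h.py <<'E'
import numpy as np
from rig import calibration
def px2w(name,u,v,d):
    c=calibration(name);K=c["intrinsics"];T=c["world_from_camera"]
    p=np.array([(u-K[0,2])/K[0,0]*d,-(v-K[1,2])/K[1,1]*d,-d,1]);return (T@p)[:3]
def cloud(name,d):
    c=calibration(name);K=c["intrinsics"];T=c["world_from_camera"]
    v,u=np.mgrid[:d.shape[0],:d.shape[1]]
    P=np.stack([(u-K[0,2])/K[0,0]*d,-(v-K[1,2])/K[1,1]*d,-d,np.ones_like(d)],-1)
    return (P@T.T)[...,:3]
def ray(name,u,v,z):
    a=px2w(name,u,v,1000.);o=calibration(name)["world_from_camera"][:3,3]
    return o+(a-o)*(z-o[2])/(a[2]-o[2])
E
python3 - <<'E'
import cv2,numpy as np
from h import *
for n,(x0,y0,x1,y1) in {"scene":(280,170,460,350),"top":(320,100,470,260)}.items():
    p=np.load(f"pics/{n}0.npy");d=np.load(f"pics/{n}0d.npy")
    cv2.imwrite(f"pics/{n}z.png",cv2.resize(p[y0:y1,x0:x1,::-1],None,fx=3.7,fy=3.7,interpolation=cv2.INTER_CUBIC))
    W=cloud(n,d)
    m=(W[...,2]>225)&(W[...,2]<300)&(d>0)
    m[:y0]=0;m[y1:]=0;m[:,:x0]=0;m[:,x1:]=0
    k,l,s,c=cv2.connectedComponentsWithStats(m.astype(np.uint8))
    for i in range(1,k):
        if s[i,4]>10: q=W[l==i];print(n,s[i],c[i],q.mean(0).round(),q.min(0).round(),q.max(0).round())
E
```

```text
scene [ 378  188   69   59 1833] [412.64102564 216.9847245 ] [ 787. -268.  229.] [ 755. -328.  225.] [ 820. -207.  234.]
scene [329 269  52  43 462] [355.53463203 289.35064935] [ 595. -274.  252.] [ 589. -323.  225.] [ 604. -222.  260.]
top [ 386  114   66   40 1855] [418.85714286 133.30997305] [ 786. -266.  229.] [ 756. -327.  225.] [ 819. -206.  233.]
top [378 222  63  18 431] [409.46171694 230.2737819 ] [ 595. -269.  251.] [ 589. -323.  225.] [ 604. -221.  257.]
```

View pics/scenez.png

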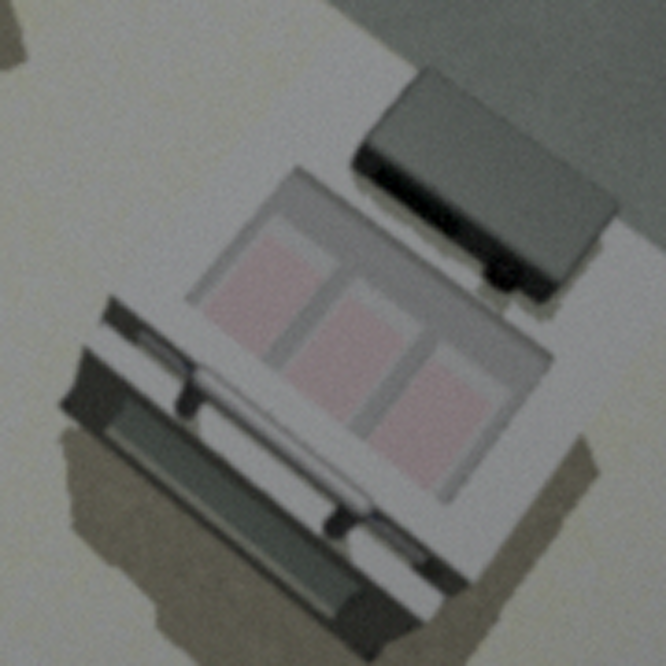

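View pics/topz.png

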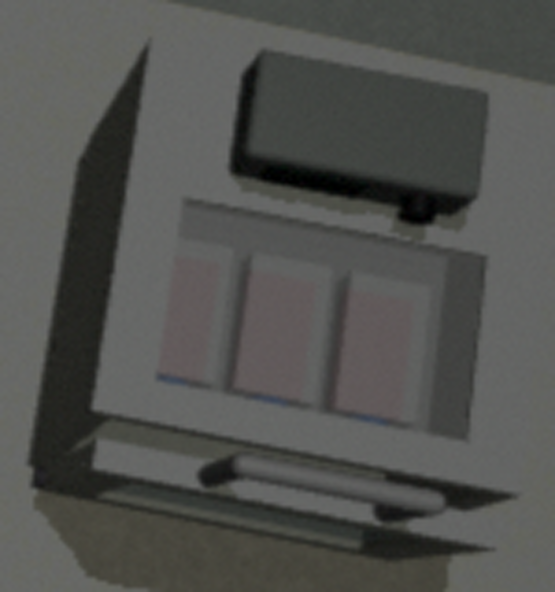

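Run:
```python
import cv2,numpy as np
from h import *
for n,(x0,y0,x1,y1) in {"scene":(320,255,395,325),"top":(360,210,460,250)}.items():
    d=np.load(f"pics/{n}0d.npy");W=cloud(n,d)
    m=np.zeros(d.shape,bool);m[y0:y1,x0:x1]=1
    b=W[m&(W[...,2]>248)&(W[...,2]<270)]
    vx=cv2.fitLine(b[:,:2].astype(np.float32),cv2.DIST_HUBER,0,.01,.01).ravel()
    t=(b[:,:2]-vx[2:])@vx[:2]
    print(n,len(b),"dir",vx[:2],"mid",vx[2:]+vx[:2]*(t.min()+t.max())/2,"len",np.ptp(t),"zmed",np.median(b[:,2]),b[:,2].max())
    # whole-cabinet top
    m=np.zeros(d.shape,bool);m[100:360,280:480]=1
    q=W[m&(abs(W[...,2]-195)<4)]
    r=cv2.minAreaRect(q[:,:2].astype(np.float32));print(r)
    print(cv2.boxPoints(r))
    # control box
    q=W[m&(abs(W[...,2]-230)<4)&(W[...,0]>700)]
    r=cv2.minAreaRect(q[:,:2].astype(np.float32));print("box",r)
    # door top edge ~ z 180-190
    q=W[m&(W[...,2]>176)&(W[...,2]<191)&(W[...,0]<640)]
    r=cv2.minAreaRect(q[:,:2].astype(np.float32));print("dooredge",r,q[:,2].mean())
```

```text
scene 410 dir [ 0.02738785 -0.9996249 ] mid [ 595.1558577  -272.69589957] len 101.30289245199407 zmed 253.60203549036692 259.7758688810153
((707.0239868164062, -148.22767639160156), (237.91400146484375, 462.83294677734375), 1.8302568197250366)
[[ 580.7366     79.27142 ]
 [ 595.5188   -383.3254  ]
 [ 833.3114   -375.72678 ]
 [ 818.5292     86.870056]]
box ((787.4857177734375, -267.013427734375), (60.96467971801758, 119.29364776611328), 1.9240102767944336)
dooredge ((614.7599487304688, -272.3120422363281), (49.40591049194336, 219.70045471191406), 0.660413920879364) 187.38454292477337
top 387 dir [ 0.03071977 -0.99952805] mid [ 595.00428435 -272.05009355] len 101.37075371497937 zmed 253.14593052418593 257.13966707801796
((710.7674560546875, -269.0516662597656), (236.22792053222656, 221.56417846679688), 1.751657247543335)
[[ 589.3223  -161.9318 ]
 [ 596.09503 -383.39243]
 [ 832.2126  -376.17154]
 [ 825.4399  -154.7109 ]]
box ((786.81298828125, -265.6626281738281), (59.800601959228516, 119.18989562988281), 1.8081140518188477)
dooredge ((614.802001953125, -270.78656005859375), (50.37977981567383, 219.9039764404297), 0.6743030548095703) 187.31186392870487
```

Run:
```python
import cv2,numpy as np
from h import *
yaw=0.030;R=np.array([[np.cos(yaw),np.sin(yaw)],[-np.sin(yaw),np.cos(yaw)]])
o=np.array([595.,-272.3])
for n in ("scene","top"):
    d=np.load(f"pics/{n}0d.npy");W=cloud(n,d)
    L=(W[...,:2]-o)@R.T
    m=(abs(L[...,1])<95)&(abs(L[...,1])>54)&(abs(L[...,0])<70)&(d>0)
    q=np.c_[L[m],W[m][:,2]]
    for x in range(-40,42,3):
        s=q[(q[:,0]>=x)&(q[:,0]<x+3)]
        if len(s): print(n,x,len(s),np.percentile(s[:,2],[5,50,95]).round(0))
    m=(abs(L[...,1])<95)&(abs(L[...,0]+5)<60)&(W[...,2]<165)&(W[...,2]>20)
    q=np.c_[L[m],W[m][:,2]]
    print("outer",[(z,len(s),np.median(s[:,0]).round(1)) for z in range(20,170,15) for s in [q[(q[:,2]>=z)&(q[:,2]<z+15)]] if len(s)])
```

```text
scene -40 55 [-4. -1.  3.]
scene -37 62 [-4. -1.  2.]
scene -34 48 [-3. -1.  2.]
scene -31 55 [-4. -1.  3.]
scene -28 57 [-4. -1.  2.]
scene -25 57 [-3. -0.  3.]
scene -22 53 [-4. -0.  3.]
scene -19 50 [-3. -1.  2.]
scene -16 59 [-4. -1.  2.]
scene -13 48 [-4. -1.  2.]
scene -10 57 [-4. -1.  3.]
scene -7 57 [-3. -0.  3.]
scene -4 252 [ -1. 175. 190.]
scene -1 268 [ -2. 140. 190.]
scene 2 295 [ -2.  81. 190.]
scene 5 394 [ -1. 101. 190.]
scene 8 196 [ -2.  78. 191.]
scene 11 111 [ -3. 187. 191.]
scene 14 51 [-3. -1.  3.]
scene 17 6 [-4. -2. -1.]
scene 23 60 [185. 191. 196.]
scene 26 106 [183. 193. 196.]
scene 29 77 [192. 194. 197.]
scene 32 70 [192. 194. 197.]
scene 35 74 [192. 194. 196.]
scene 38 68 [192. 194. 196.]
scene 41 68 [191. 194. 196.]
outer [(20, 1, np.float64(7.5)), (35, 100, np.float64(5.5)), (50, 206, np.float64(4.9)), (65, 308, np.float64(7.8)), (80, 172, np.float64(7.8)), (95, 300, np.float64(7.6)), (110, 192, np.float64(6.3)), (125, 201, np.float64(5.4)), (140, 73, np.float64(3.8)), (155, 53, np.float64(-1.0))]
top -40 52 [-4. -1.  2.]
top -37 50 [-4. -1.  1.]
top -34
[... 184 characters left out ...]
-1.  2.]
top -10 50 [-4. -2.  2.]
top -7 44 [-4. -1.  2.]
top -4 194 [ -3. 174. 190.]
top -1 187 [ -3. 132. 190.]
top 2 214 [ -3.  65. 190.]
top 5 199 [ -2.  86. 190.]
top 8 108 [ -3.  74. 191.]
top 11 41 [ -5. 187. 190.]
top 23 84 [182. 190. 195.]
top 26 67 [191. 194. 195.]
top 29 69 [191. 194. 196.]
top 32 71 [191. 194. 196.]
top 35 72 [191. 194. 196.]
top 38 68 [191. 194. 196.]
top 41 66 [191. 194. 196.]
outer [(20, 110, np.float64(50.1)), (35, 139, np.float64(47.6)), (50, 131, np.float64(4.3)), (65, 180, np.float64(6.9)), (80, 78, np.float64(7.1)), (95, 85, np.float64(6.3)), (110, 74, np.float64(5.5)), (125, 23, np.float64(-0.3)), (140, 20, np.float64(-1.2)), (155, 34, np.float64(-1.9))]
```

```bash
cat >> h.py <<'E'
from scipy.spatial.transform import Rotation as Ro
def toolR(s): q=s["ee_rot"]; return Ro.from_quat([q[1],q[2],q[3],q[0]])
def plan(s,pos,yaw=0.030,sgn=1):
    "scaled shift/rotation to reach TCP pos with tool x down, jaw z along sgn*x'"
    z=sgn*np.array([np.cos(yaw),np.sin(yaw),0]);x=np.array([0,0,-1.]);y=np.cross(z,x)
    Rt=Ro.from_matrix(np.c_[x,y,z]);R0=toolR(s)
    return (R0.inv().apply(np.array(pos)-s["eef_pos"])/300).round(4),((R0.inv()*Rt).as_rotvec()/.5).round(4)
E
python3 - <<'E'
from h import *
from rig import sense
s=sense();print(toolR(s).as_matrix().round(3))
for g in (1,-1):print(plan(s,[595,-272,330],sgn=g))
print(plan(s,[300,200,400]))
for u,v,z in((260,203,80),(140,165,250),(180,100,250),(20,298,50),(225,365,20)):print(ray("top",u,v,z).round())
d=np.load("pics/top0d.npy");W=cloud("top",d)
m=(W[...,2]>8);m[:,320:]=0
import cv2
k,l,st,c=cv2.connectedComponentsWithStats(m.astype(np.uint8))
for i in range(1,k):
    if st[i,4]>40:q=W[l==i];print(st[i],q.min(0).round(),q.max(0).round())
E
```

```text
[[-0.001 -0.909  0.417]
 [-0.001  0.417  0.909]
 [-1.     0.    -0.001]]
(array([-0.3293, -2.1808, -1.7473]), array([ 2.2219e+00, -2.2000e-03,  8.0000e-04]))
(array([-0.3293, -2.1808, -1.7473]), array([-4.0613e+00, -9.0000e-04, -2.5000e-03]))
(array([-0.5633, -0.6313, -0.7271]), array([ 2.2219e+00, -2.2000e-03,  8.0000e-04]))
[617.  -1.  80.]
[601. 221. 250.]
[739. 184. 250.]
[307. 447.  50.]
[271.  -7.  20.]
[    0    14   255   190 19087] [426. -20.   8.] [ 948.  736. 1028.]
[   0   74   32   62 1433] [426. -20.   8.] [ 782.  662. 1028.]
[  0 175  50  32 979] [426. -20.   8.] [ 580.  592. 1028.]
[246 194  28  33 746] [426. -33.   8.] [ 634.   27. 1028.]
[  0 284  32  36 759] [264. -20.   8.] [ 426.  499. 1028.]
[209 347  30  37 849] [230. -31.   8.] [ 426.   20. 1028.]
```

```bash
A='{"linear":[-0.56,-0.63,-0.73],"rotation":[1,0,0],"grip":85}'; python3 -m jog '[{"linear":[-0.56,-0.63,-0.73],"rotation":[1,0,0],"grip":85},{"linear":[-0.56,-0.63,-0.73],"rotation":[1,0,0],"grip":85},{"linear":[-0.56,-0.63,-0.73],"rotation":[1,0,0],"grip":85},{"linear":[-0.56,-0.63,-0.73],"rotation":[1,0,0],"grip":85},{"linear":[-0.56,-0.63,-0.73],"rotation":[1,0,0],"grip":85},{"linear":[-0.56,-0.63,-0.73],"rotation":[1,0,0],"grip":85},{"linear":[-0.56,-0.63,-0.73],"rotation":[1,0,0],"grip":85},{"linear":[-0.56,-0.63,-0.73],"rotation":[1,0,0],"grip":85},{"linear":[-0.56,-0.63,-0.73],"rotation":[1,0,0],"grip":85},{"linear":[-0.56,-0.63,-0.73],"rotation":[1,0,0],"grip":85},{"linear":[-0.56,-0.63,-0.73],"rotation":[1,0,0],"grip":85},{"linear":[-0.56,-0.63,-0.73],"rotation":[1,0,0],"grip":85}]' 40
python3 - <<'E'
from h import *
from rig import sense
s=sense();print(s["joints"])
print(plan(s,[440,-60,390]),plan(s,[560,-250,360]))
E
```

```text
time_s: 1.1
eef_pos: [298.8, 200.2, 398.1]
ee_rot: [0.67, -0.223, 0.672, 0.223]
force: [0.1, 0.9, 0.1]
grip_width: 0.994
[ 2.61392297e-01 -1.32470038e-01  1.56269502e+00 -4.56732156e-04
  1.71410607e+00 -3.81430990e-01]
(array([ 0.0269, -0.9764, -0.143 ]), array([ 1.2255e+00, -5.6000e-03,  5.0000e-04])) (array([ 0.1266, -1.7232, -0.2022]), array([ 1.2255e+00, -5.6000e-03,  5.0000e-04]))
```

```bash
python3 -m jog '[{"linear":[0.02,-0.97,-0.14],"rotation":[1,0,0],"grip":85},{"linear":[0.02,-0.97,-0.14],"rotation":[1,0,0],"grip":85},{"linear":[0.02,-0.97,-0.14],"rotation":[1,0,0],"grip":85},{"linear":[0.02,-0.97,-0.14],"rotation":[1,0,0],"grip":85},{"linear":[0.02,-0.97,-0.14],"rotation":[1,0,0],"grip":85},{"linear":[0.02,-0.97,-0.14],"rotation":[1,0,0],"grip":85},{"linear":[0.02,-0.97,-0.14],"rotation":[1,0,0],"grip":85},{"linear":[0.02,-0.97,-0.14],"rotation":[1,0,0],"grip":85},{"linear":[0.02,-0.97,-0.14],"rotation":[1,0,0],"grip":85},{"linear":[0.02,-0.97,-0.14],"rotation":[1,0,0],"grip":85},{"linear":[0.02,-0.97,-0.14],"rotation":[1,0,0],"grip":85}]'
python3 - <<'E'
from h import *
from rig import sense
s=sense();print(s["joints"])
print(plan(s,[595,-272,320]))
E
```

```text
time_s: 2.02
eef_pos: [439.3, -56.2, 392.1]
ee_rot: [0.704, -0.052, 0.706, 0.051]
force: [-0.3, -0.5, 0.2]
grip_width: 0.995
[-0.39187237  0.06537654  1.38718449 -0.00187331  1.69092143 -0.53743346]
(array([ 0.2399, -0.7866,  0.4098]), array([ 0.2307, -0.0051,  0.0016]))
```

```bash
python3 -m jog '[{"linear":[0.24,-0.787,0.41],"rotation":[0.23,0,0],"grip":85},{"linear":[0.24,-0.787,0.41],"rotation":[0.23,0,0],"grip":85},{"linear":[0.24,-0.787,0.41],"rotation":[0.23,0,0],"grip":85},{"linear":[0.24,-0.787,0.41],"rotation":[0.23,0,0],"grip":85},{"linear":[0.24,-0.787,0.41],"rotation":[0.23,0,0],"grip":85},{"linear":[0.24,-0.787,0.41],"rotation":[0.23,0,0],"grip":85},{"linear":[0.24,-0.787,0.41],"rotation":[0.23,0,0],"grip":85},{"linear":[0.24,-0.787,0.41],"rotation":[0.23,0,0],"grip":85},{"linear":[0.24,-0.787,0.41],"rotation":[0.23,0,0],"grip":85},{"linear":[0.24,-0.787,0.41],"rotation":[0.23,0,0],"grip":85},{"linear":[0.24,-0.787,0.41],"rotation":[0.23,0,0],"grip":85}]'
python3 - <<'E'
from h import *
from rig import *
import cv2
s=sense();print(s["joints"],s["eef_pos"])
p,d=capture("wrist");c=calibration("wrist");print(c);cv2.imwrite("pics/w1.png",p[:,:,::-1])
print(plan(s,[595,-272.3,231]))
E
```

```text
time_s: 2.93
eef_pos: [595.1, -270.4, 321.6]
ee_rot: [0.707, -0.012, 0.707, 0.011]
force: [0.1, -1.0, -0.1]
grip_width: 0.997
[-0.60456945  0.58924058  0.85702293 -0.00212423  1.69477867 -0.63701731] [ 595.08636287 -270.42331005  321.56177032]
{'intrinsics': array([[297.31863964,   0.        , 254.99542421],
       [  0.        , 297.31863964, 189.93246079],
       [  0.        ,   0.        ,   1.        ]]), 'world_from_camera': array([[ 9.99503049e-01, -3.03532775e-02, -8.50486340e-03,
         5.93462658e+02],
       [ 3.14925936e-02,  9.49823407e-01,  3.11197225e-01,
        -1.91105828e+02],
       [-1.36773742e-03, -3.11310416e-01,  9.50307295e-01,
         4.63990782e+02],
       [ 0.00000000e+00,  0.00000000e+00,  0.00000000e+00,
         1.00000000e+00]])}
(array([ 3.019e-01, -5.600e-03, -2.000e-04]), array([ 0.0044, -0.0016,  0.004 ]))
```

View pics/w1.png

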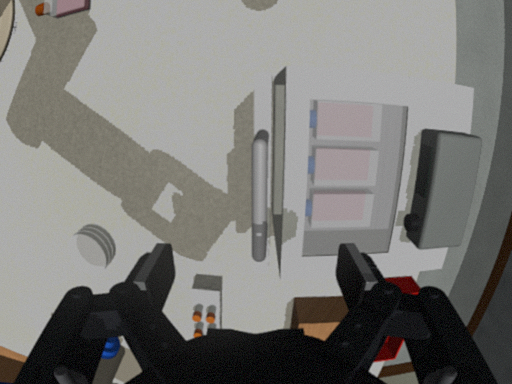

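The wrist view shows the bar at col 260 (rows 130–260), between the fingers (cols ~155 and ~352) and parallel to the pads. Next I'll check it with a fisheye ray and go down.

```bash
python3 - <<'E'
from h import *
import cv2
c=calibration("wrist");K=c["intrinsics"];T=c["world_from_camera"]
for u,v in((260,133),(260,258),(260,195)):
    a=np.array([[[u,v]]],float);x,y=cv2.fisheye.undistortPoints(a,K,np.zeros(4))[0,0]
    r=T[:3,:3]@np.array([x,-y,-1]);o=T[:3,3];print((o+r*(250-o[2])/r[2]).round(1))
E
python3 -m jog '[{"linear":[0.15,-0.006,0],"rotation":[0,0,0],"grip":85},{"linear":[0.3,-0.006,0],"rotation":[0,0,0],"grip":85},{"linear":[0.3,-0.006,0],"rotation":[0,0,0],"grip":85},{"linear":[0.3,-0.006,0],"rotation":[0,0,0],"grip":85}]'
```

```text
[ 597.6 -217.9  250. ]
[ 601.4 -320.8  250. ]
[ 599.3 -265.1  250. ]
time_s: 3.32
eef_pos: [594.4, -271.6, 230.8]
ee_rot: [0.706, -0.011, 0.708, 0.012]
force: [-0.4, -1.0, 0.6]
grip_width: 0.995
```

```bash
python3 -m jog '[{"linear":[0,0,0.008],"rotation":[0,0,0],"grip":40},{"linear":[0,0,0.008],"rotation":[0,0,0],"grip":20},{"linear":[0,0,0.008],"rotation":[0,0,0],"grip":5},{"linear":[0,0,0.008],"rotation":[0,0,0],"grip":5},{"linear":[0,0,0.008],"rotation":[0,0,0],"grip":5},{"linear":[0,0,0.008],"rotation":[0,0,0],"grip":5},{"linear":[0,0,0.008],"rotation":[0,0,0],"grip":5},{"linear":[0,0,0.008],"rotation":[0,0,0],"grip":5},{"linear":[0,0,0.008],"rotation":[0,0,0],"grip":5},{"linear":[0,0,0.008],"rotation":[0,0,0],"grip":5}]' 40
python3 - <<'E'
from h import *
from rig import *
import cv2
s=sense();print(s["joints"],s["eef_pos"],s["force"],s["grip_width"]*85.4)
p,d=capture("wrist");cv2.imwrite("pics/w2.png",p[:,:,::-1])
E
```

```text
time_s: 4.15
eef_pos: [596.9, -271.6, 231.4]
ee_rot: [0.706, -0.012, 0.708, 0.011]
force: [-0.9, 0.5, 5.5]
grip_width: 0.122
[-0.60452262  0.61532418  1.04156932 -0.00210114  1.48672146 -0.63679858] [ 596.89870907 -271.63425255  231.36394038] [-0.93239435  0.5081583   5.47226743] 10.394765020873198
```

View pics/w2.png

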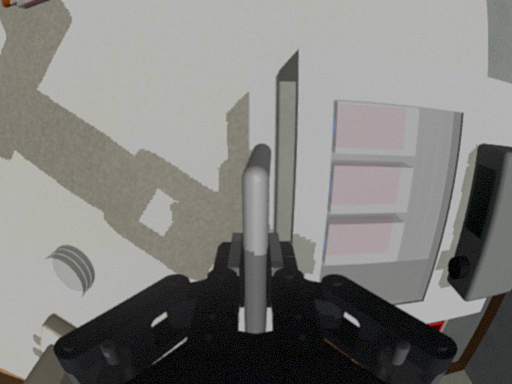

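Run:
```python
import numpy as np
t0=.07
for t in np.arange(.07,1.56,.06): print(round(t,2),"x %.3f z %.3f"%(210*(np.cos(t0)-np.cos(t))/300,-210*(np.sin(t)-np.sin(t0))/300))
```

```text
0.07 x 0.000 z -0.000
0.13 x 0.004 z -0.042
0.19 x 0.011 z -0.083
0.25 x 0.020 z -0.124
0.31 x 0.032 z -0.165
0.37 x 0.046 z -0.204
0.43 x 0.062 z -0.243
0.49 x 0.081 z -0.280
0.55 x 0.102 z -0.317
0.61 x 0.125 z -0.352
0.67 x 0.150 z -0.386
0.73 x 0.177 z -0.418
0.79 x 0.206 z -0.448
0.85 x 0.236 z -0.477
0.91 x 0.269 z -0.504
0.97 x 0.303 z -0.528
1.03 x 0.338 z -0.551
1.09 x 0.375 z -0.572
1.15 x 0.412 z -0.590
1.21 x 0.451 z -0.606
1.27 x 0.491 z -0.620
1.33 x 0.531 z -0.631
1.39 x 0.572 z -0.640
1.45 x 0.614 z -0.646
1.51 x 0.656 z -0.650
```

```bash
python3 -m jog '[{"linear":[0.004,0,-0.042],"rotation":[0,0,0],"grip":5},{"linear":[0.011,0,-0.083],"rotation":[0,0,0],"grip":5},{"linear":[0.020,0,-0.124],"rotation":[0,0,0],"grip":5},{"linear":[0.032,0,-0.165],"rotation":[0,0,0],"grip":5},{"linear":[0.046,0,-0.204],"rotation":[0,0,0],"grip":5},{"linear":[0.062,0,-0.243],"rotation":[0,0,0],"grip":5},{"linear":[0.081,0,-0.280],"rotation":[0,0,0],"grip":5},{"linear":[0.102,0,-0.317],"rotation":[0,0,0],"grip":5},{"linear":[0.125,0,-0.352],"rotation":[0,0,0],"grip":5},{"linear":[0.125,0,-0.352],"rotation":[0,0,0],"grip":5},{"linear":[0.125,0,-0.352],"rotation":[0,0,0],"grip":5}]'
python3 - <<'E'
from h import *
from rig import *
import cv2
s=sense();print(s["joints"],s["eef_pos"],s["force"],s["wrist_torque"],s["grip_width"]*85.4)
p,d=capture("scene");cv2.imwrite("pics/s3.png",p[:,:,::-1]);np.save("pics/s3d.npy",d)
E
```

```text
time_s: 5.12
eef_pos: [490.7, -274.9, 193.7]
ee_rot: [0.705, -0.011, 0.709, 0.012]
force: [-2.4, 0.7, -0.2]
grip_width: 0.122
[-0.71771624  0.42755528  1.43490641 -0.00267204  1.28311617 -0.74889791] [ 490.73020702 -274.90782292  193.74095503] [-2.40751062  0.66935188 -0.15248861] [ 0.15706649  0.2170092  -0.02667814] 10.445724216628202
```

View pics/s3.png

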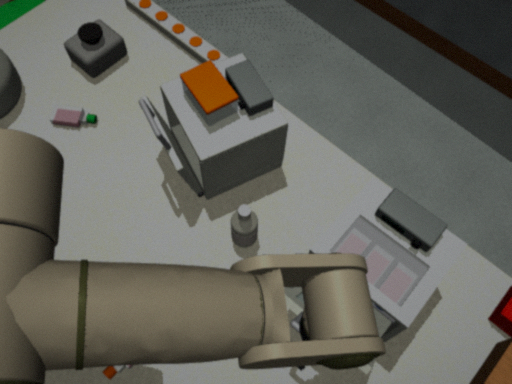

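Run:
```python
from h import *
from rig import *
import cv2
p,d=capture("wrist");cv2.imwrite("pics/w3.png",p[:,:,::-1])
s=sense();print(plan(s,[490,-275,190]))
```

```text
(array([ 0.0136, -0.0002, -0.0041]), array([ 0.0051, -0.0082, -0.0007]))
```

View pics/w3.png

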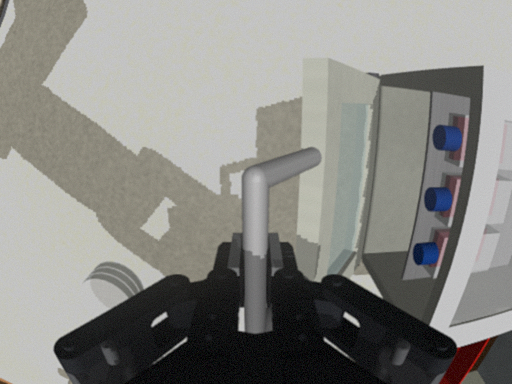

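```bash
python3 -m jog '[{"linear":[0.025,0,-0.034],"rotation":[0,0,0],"grip":5},{"linear":[0.052,0,-0.066],"rotation":[0,0,0],"grip":5},{"linear":[0.081,0,-0.096],"rotation":[0,0,0],"grip":5},{"linear":[0.111,0,-0.125],"rotation":[0,0,0],"grip":5},{"linear":[0.144,0,-0.152],"rotation":[0,0,0],"grip":5},{"linear":[0.178,0,-0.176],"rotation":[0,0,0],"grip":5},{"linear":[0.213,0,-0.199],"rotation":[0,0,0],"grip":5},{"linear":[0.25,0,-0.22],"rotation":[0,0,0],"grip":5},{"linear":[0.287,0,-0.238],"rotation":[0,0,0],"grip":5},{"linear":[0.287,0,-0.238],"rotation":[0,0,0],"grip":5},{"linear":[0.287,0,-0.238],"rotation":[0,0,0],"grip":5}]'
python3 - <<'E'
from h import *
from rig import *
import cv2
s=sense();print(s["joints"],s["eef_pos"],s["force"],s["wrist_torque"],s["grip_width"]*85.4)
p,d=capture("wrist");cv2.imwrite("pics/w4.png",p[:,:,::-1])
E
```

```text
time_s: 6.13
eef_pos: [420.2, -277.1, 108.1]
ee_rot: [0.706, -0.011, 0.708, 0.012]
force: [4.8, 0.3, -7.2]
grip_width: 0.123
[-0.81505427  0.40402037  1.71833431 -0.00245392  1.02254827 -0.84622899] [ 420.17728823 -277.07212991  108.05255542] [ 4.7581625   0.33867111 -7.23627523] [ 0.17239312 -0.74640839 -0.04847226] 10.478508120334418
```

View pics/w4.png

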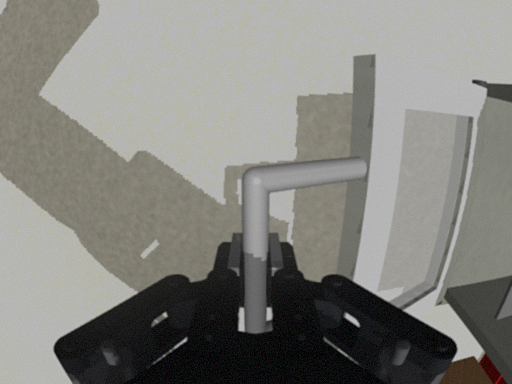

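```bash
python3 -m jog '[{"linear":[0.039,0,-0.014],"rotation":[0,0,0],"grip":5},{"linear":[0.079,0,-0.027],"rotation":[0,0,0],"grip":5},{"linear":[0.119,0,-0.037],"rotation":[0,0,0],"grip":5},{"linear":[0.160,0,-0.045],"rotation":[0,0,0],"grip":5},{"linear":[0.202,0,-0.051],"rotation":[0,0,0],"grip":5},{"linear":[0.244,0,-0.055],"rotation":[0,0,0],"grip":5},{"linear":[0.262,0,-0.056],"rotation":[0,0,0],"grip":5},{"linear":[0.268,0,-0.056],"rotation":[0,0,0],"grip":5},{"linear":[0.268,0,-0.056],"rotation":[0,0,0],"grip":5}]'
python3 - <<'E'
from h import *
from rig import *
s=sense();print(s["joints"],s["eef_pos"],s["force"],s["wrist_torque"],s["grip_width"]*85.4)
print(plan(s,[402,-277.5,20]))
E
```

```text
time_s: 6.93
eef_pos: [400.5, -277.5, 27.3]
ee_rot: [0.703, -0.011, 0.711, 0.013]
force: [-19.4, -6.1, -2.2]
grip_width: 0.123
[-0.8435656   0.51024738  1.81906325 -0.00860769  0.82224597 -0.87184393] [ 400.4730264  -277.48160543   27.28585196] [-19.42097773  -6.06833114  -2.2362229 ] [-0.7733731   2.76546418  0.01120176] 10.4751294850115
(array([ 0.0242, -0.0003,  0.0054]), array([ 0.0083, -0.0224, -0.0072]))
```

```bash
python3 -m jog '[{"linear":[0,0,-0.008],"rotation":[0,-0.02,0],"grip":5},{"linear":[0.005,0,-0.008],"rotation":[0,-0.02,0],"grip":5},{"linear":[0.01,0,-0.008],"rotation":[0,-0.02,0],"grip":5},{"linear":[0.01,0,-0.008],"rotation":[0,-0.02,0],"grip":5}]'
python3 - <<'E'
from h import *
from rig import *
import cv2
s=sense();print(s["eef_pos"],s["force"],s["wrist_torque"])
print(plan(s,[402,-277.5,20]))
p,d=capture("wrist");cv2.imwrite("pics/w5.png",p[:,:,::-1])
p,d=capture("top");cv2.imwrite("pics/t5.png",p[:,:,::-1])
W=cloud("top",d);o=np.array([610,-271.9]);R=np.array([[1,.03],[-.03,1]]);L=(W[...,:2]-o)@R.T
for x in range(-200,0,15):
    m=(d>0)&(abs(L[...,0]-x)<7)&(abs(L[...,1])<100)&(W[...,2]>20)&(W[...,2]<100)
    if m.sum()>5:print(x,m.sum(),np.percentile(W[m][:,2],[10,50,90]).round(1))
E
```

```text
time_s: 7.27
eef_pos: [400.4, -277.7, 25.4]
ee_rot: [0.708, -0.011, 0.706, 0.013]
force: [12.1, 5.0, -2.1]
grip_width: 0.124
[ 400.40903226 -277.69805393   25.44438154] [12.11181326  5.03570229 -2.13700209] [ 8.01178578e-01 -2.08757881e+00 -1.18074819e-03]
(array([0.0182, 0.0004, 0.0053]), array([ 0.0078,  0.0064, -0.0042]))
-200 44 [47.6 52.2 54.6]
-185 44 [48.5 52.1 55.1]
-170 51 [47.6 52.3 87.5]
-155 141 [47.  52.3 55. ]
-140 466 [50.8 53.1 55.3]
-125 599 [46.  50.8 54.1]
-110 618 [44.8 47.5 52.2]
-95 615 [44.1 46.7 51.5]
-80 616 [43.3 46.1 50.4]
-65 593 [42.5 45.3 49.6]
-50 598 [41.9 44.6 49.2]
-35 608 [41.4 44.4 49. ]
-20 582 [45.4 47.7 50. ]
-5 423 [44.7 47.1 49. ]
```

View pics/w5.png

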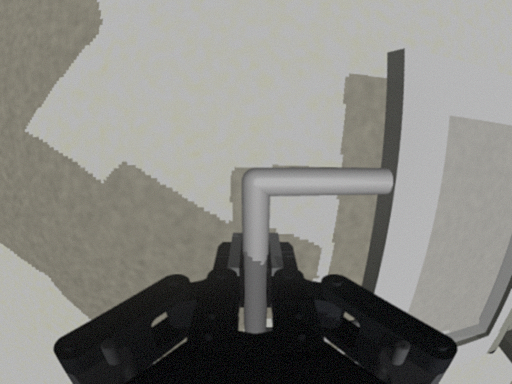

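View pics/t5.png

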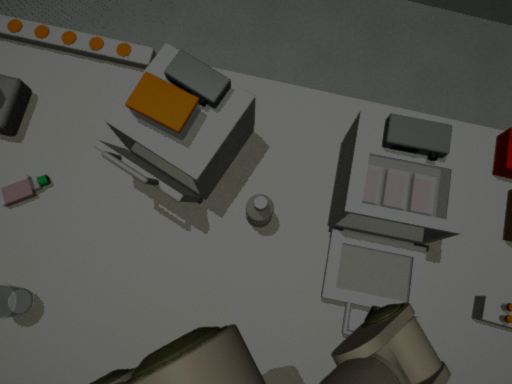

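```bash
python3 -m jog '[{"linear":[0.005,0,0],"rotation":[0,0,0],"grip":5},{"linear":[0.01,0,0],"rotation":[0,0,0],"grip":5},{"linear":[0.014,0,0],"rotation":[0,0,0],"grip":5},{"linear":[0.014,0,0],"rotation":[0,0,0],"grip":5}]'
python3 - <<'E'
from h import *
from rig import *
s=sense();print(s["eef_pos"],s["force"],s["wrist_torque"])
E
```

```text
time_s: 7.7
eef_pos: [400.4, -277.6, 21.6]
ee_rot: [0.708, -0.011, 0.706, 0.013]
force: [-3.6, 2.0, 1.6]
grip_width: 0.123
[ 400.424788   -277.63709255   21.55164878] [-3.63729964  1.99401373  1.61034721] [0.33295601 0.20774745 0.05756462]
```

Still no stop force, so I'll keep pressing gently.

```bash
python3 -m jog '[{"linear":[0.005,0,0],"rotation":[0,0,0],"grip":5},{"linear":[0.01,0,0],"rotation":[0,0,0],"grip":5},{"linear":[0.01,0,0],"rotation":[0,0,0],"grip":5}]'
python3 - <<'E'
from h import *
from rig import *
s=sense();print(s["eef_pos"],s["force"],s["wrist_torque"])
E
```

```text
time_s: 7.95
eef_pos: [400.4, -277.7, 20.1]
ee_rot: [0.708, -0.012, 0.706, 0.013]
force: [-9.2, 6.0, 19.9]
grip_width: 0.123
[ 400.37324592 -277.73912229   20.09955527] [-9.24213327  6.04961969 19.88373052] [ 0.8609807   1.36204355 -0.09313498]
```

Contact with the stop: 20 N upward. I'll hold for more than 2 s and check the level.

```bash
python3 -m jog '[{"linear":[0.002,0,0],"rotation":[0,0,0],"grip":5},{"linear":[0.002,0,0],"rotation":[0,0,0],"grip":5},{"linear":[0.002,0,0],"rotation":[0,0,0],"grip":5},{"linear":[0.002,0,0],"rotation":[0,0,0],"grip":5},{"linear":[0.002,0,0],"rotation":[0,0,0],"grip":5},{"linear":[0.002,0,0],"rotation":[0,0,0],"grip":5},{"linear":[0.002,0,0],"rotation":[0,0,0],"grip":5},{"linear":[0.002,0,0],"rotation":[0,0,0],"grip":5},{"linear":[0.002,0,0],"rotation":[0,0,0],"grip":5},{"linear":[0.002,0,0],"rotation":[0,0,0],"grip":5},{"linear":[0.002,0,0],"rotation":[0,0,0],"grip":5},{"linear":[0.002,0,0],"rotation":[0,0,0],"grip":5},{"linear":[0.002,0,0],"rotation":[0,0,0],"grip":5},{"linear":[0.002,0,0],"rotation":[0,0,0],"grip":5},{"linear":[0.002,0,0],"rotation":[0,0,0],"grip":5},{"linear":[0.002,0,0],"rotation":[0,0,0],"grip":5}]'
python3 - <<'E'
from h import *
from rig import *
import cv2
s=sense();print(s["eef_pos"],s["force"],s["wrist_torque"])
p,d=capture("top")
W=cloud("top",d);o=np.array([610,-271.9]);R=np.array([[1,.03],[-.03,1]]);L=(W[...,:2]-o)@R.T
for x in range(-200,0,15):
    m=(d>0)&(abs(L[...,0]-x)<7)&(abs(L[...,1])<100)&(W[...,2]>20)&(W[...,2]<100)
    if m.sum()>5:print(x,m.sum(),np.percentile(W[m][:,2],[10,50,90]).round(1))
E
python3 -m jog '[{"linear":[0,0,0],"rotation":[0,0,0],"grip":5},{"linear":[0,0,0],"rotation":[0,0,0],"grip":5},{"linear":[0,0,0],"rotation":[0,0,0],"grip":5},{"linear":[0,0,0],"rotation":[0,0,0],"grip":5},{"linear":[0,0,0],"rotation":[0,0,0],"grip":5},{"linear":[0,0,0],"rotation":[0,0,0],"grip":5},{"linear":[0,0,0],"rotation":[0,0,0],"grip":5},{"linear":[0,0,0],"rotation":[0,0,0],"grip":5},{"linear":[0,0,0],"rotation":[0,0,0],"grip":5},{"linear":[0,0,0],"rotation":[0,0,0],"grip":5},{"linear":[0,0,0],"rotation":[0,0,0],"grip":5},{"linear":[0,0,0],"rotation":[0,0,0],"grip":5},{"linear":[0,0,0],"rotation":[0,0,0],"grip":5},{"linear":[0,0,0],"rotation":[0,0,0],"grip":5},{"linear":[0,0,0],"rotation":[0,0,0],"grip":5},{"linear":[0,0,0],"rotation":[0,0,0],"grip":5}]'
```

```text
time_s: 9.28
eef_pos: [400.3, -277.8, 20.2]
ee_rot: [0.707, -0.012, 0.707, 0.013]
force: [-5.6, 3.8, 8.5]
grip_width: 0.129
[ 400.34819007 -277.75145629   20.24288434] [-5.59739419  3.7652512   8.48181963] [ 0.56851166  0.83472837 -0.13955653]
-200 45 [44.9 47.1 49.8]
-185 42 [44.5 46.9 50. ]
-170 55 [44.1 48.1 87.4]
-155 147 [44.9 49.4 52.3]
-140 458 [47.7 49.8 52.2]
-125 598 [43.1 47.8 51.2]
-110 616 [42.1 44.8 49.2]
-95 610 [41.9 44.5 49.3]
-80 604 [41.6 44.2 48.8]
-65 596 [41.3 43.8 48.5]
-50 583 [40.9 43.5 48.2]
-35 604 [40.8 43.6 48. ]
-20 590 [44.9 47.1 49.5]
-5 413 [44.8 46.8 49. ]
time_s: 10.67
eef_pos: [400.3, -277.7, 20.3]
ee_rot: [0.707, -0.012, 0.707, 0.013]
force: [-4.2, 2.4, 4.1]
grip_width: 0.125
```

```bash
python3 -m jog '[{"linear":[-0.042,0,0.002],"rotation":[0,0,0],"grip":5},{"linear":[-0.084,0,0.007],"rotation":[0,0,0],"grip":5},{"linear":[-0.125,0,0.014],"rotation":[0,0,0],"grip":5},{"linear":[-0.166,0,0.0235],"rotation":[0,0,0],"grip":5},{"linear":[-0.206,0,0.0356],"rotation":[0,0,0],"grip":5},{"linear":[-0.246,0,0.05],"rotation":[0,0,0],"grip":5},{"linear":[-0.284,0,0.067],"rotation":[0,0,0],"grip":5},{"linear":[-0.3215,0,0.086],"rotation":[0,0,0],"grip":5},{"linear":[-0.358,0,0.107],"rotation":[0,0,0],"grip":5},{"linear":[-0.358,0,0.107],"rotation":[0,0,0],"grip":5},{"linear":[-0.358,0,0.107],"rotation":[0,0,0],"grip":5}]'
python3 - <<'E'
from h import *
from rig import *
import cv2
s=sense();print(s["eef_pos"],s["force"],s["wrist_torque"])
print(plan(s,s["eef_pos"]))
p,d=capture("wrist");cv2.imwrite("pics/w6.png",p[:,:,::-1])
t0=1.01
for t in np.arange(.95,-.01,-.06): print(round(t,2),"x %.3f z %.3f"%(210*(np.cos(t0)-np.cos(t))/300,-210*(np.sin(t)-np.sin(t0))/300))
E
```

```text
time_s: 11.58
eef_pos: [431.0, -276.7, 128.1]
ee_rot: [0.706, -0.012, 0.708, 0.014]
force: [-15.1, 3.2, 9.4]
grip_width: 0.123
[ 431.037553   -276.70829116  128.1486056 ] [-15.14308137   3.22985509   9.39908476] [ 0.43830212  2.39226402 -0.11304232]
(array([0., 0., 0.]), array([ 0.0124, -0.0053, -0.0064]))
0.95 x -0.035 z 0.023
0.89 x -0.068 z 0.049
0.83 x -0.100 z 0.076
0.77 x -0.130 z 0.105
0.71 x -0.159 z 0.136
0.65 x -0.185 z 0.169
0.59 x -0.209 z 0.203
0.53 x -0.232 z 0.239
0.47 x -0.252 z 0.276
0.41 x -0.270 z 0.314
0.35 x -0.285 z 0.353
0.29 x -0.298 z 0.393
0.23 x -0.309 z 0.433
0.17 x -0.318 z 0.474
0.11 x -0.323 z 0.516
0.05 x -0.327 z 0.558
```

View pics/w6.png

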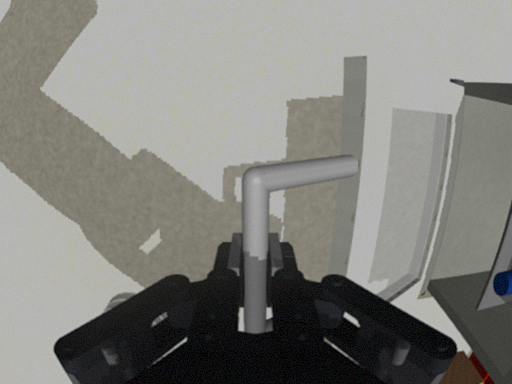

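```bash
python3 -m jog '[{"linear":[-0.035,0,0.021],"rotation":[0,0,0],"grip":5},{"linear":[-0.068,0,0.046],"rotation":[0,0,0],"grip":5},{"linear":[-0.1,0,0.073],"rotation":[0,0,0],"grip":5},{"linear":[-0.13,0,0.102],"rotation":[0,0,0],"grip":5},{"linear":[-0.159,0,0.133],"rotation":[0,0,0],"grip":5},{"linear":[-0.185,0,0.166],"rotation":[0,0,0],"grip":5},{"linear":[-0.209,0,0.2],"rotation":[0,0,0],"grip":5},{"linear":[-0.232,0,0.236],"rotation":[0,0,0],"grip":5},{"linear":[-0.252,0,0.273],"rotation":[0,0,0],"grip":5},{"linear":[-0.27,0,0.311],"rotation":[0,0,0],"grip":5},{"linear":[-0.285,0,0.35],"rotation":[0,0,0],"grip":5},{"linear":[-0.298,0,0.39],"rotation":[0,0,0],"grip":5},{"linear":[-0.309,0,0.43],"rotation":[0,0,0],"grip":5},{"linear":[-0.318,0,0.472],"rotation":[0,0,0],"grip":5},{"linear":[-0.323,0,0.514],"rotation":[0,0,0],"grip":5},{"linear":[-0.327,0,0.55],"rotation":[0,0,0],"grip":5},{"linear":[-0.327,0,0.55],"rotation":[0,0,0],"grip":5},{"linear":[-0.327,0,0.55],"rotation":[0,0,0],"grip":5}]'
python3 - <<'E'
from h import *
from rig import *
s=sense();print(s["eef_pos"],s["force"],s["wrist_torque"])
print(plan(s,s["eef_pos"]))
E
```

```text
time_s: 13.13
eef_pos: [597.6, -271.7, 227.2]
ee_rot: [0.708, -0.013, 0.706, 0.013]
force: [1.0, -1.0, 7.7]
grip_width: 0.122
[ 597.64782074 -271.69192945  227.22667593] [ 1.0090386  -0.98381626  7.7100566 ] [-0.07247136  0.03669511 -0.06817667]
(array([0., 0., 0.]), array([ 0.0131,  0.0037, -0.0003]))
```

Now I'll push the last ~13 mm gradually until there is stop force.

```bash
python3 -m jog '[{"linear":[-0.001,0,0.01],"rotation":[0,0,0],"grip":5},{"linear":[-0.001,0,0.02],"rotation":[0,0,0],"grip":5},{"linear":[-0.002,0,0.03],"rotation":[0,0,0],"grip":5},{"linear":[-0.002,0,0.037],"rotation":[0,0,0],"grip":5},{"linear":[-0.002,0,0.037],"rotation":[0,0,0],"grip":5}]'
python3 - <<'E'
from h import *
from rig import *
s=sense();print(s["eef_pos"],s["force"],s["wrist_torque"])
E
```

```text
time_s: 13.55
eef_pos: [609.3, -271.4, 228.0]
ee_rot: [0.708, -0.013, 0.706, 0.013]
force: [-1.0, 0.7, 2.9]
grip_width: 0.12
[ 609.30929305 -271.36614472  227.98982241] [-1.04348759  0.71907885  2.93766491] [ 0.10924661  0.42292924 -0.15352649]
```

```bash
python3 -m jog '[{"linear":[0,0,0.006],"rotation":[0,0,0],"grip":5},{"linear":[0,0,0.01],"rotation":[0,0,0],"grip":5},{"linear":[0,0,0.01],"rotation":[0,0,0],"grip":5}]'
python3 - <<'E'
from h import *
from rig import *
s=sense();print(s["eef_pos"],s["force"],s["wrist_torque"])
E
```

```text
time_s: 13.8
eef_pos: [610.2, -271.4, 227.9]
ee_rot: [0.706, -0.012, 0.708, 0.013]
force: [-18.0, 3.2, 5.7]
grip_width: 0.123
[ 610.19641972 -271.35074008  227.94420618] [-17.99873347   3.21644338   5.65604139] [ 0.46019073  3.08760714 -0.05290942]
```

```bash
python3 -m jog '[{"linear":[0,0,0.004],"rotation":[0,0,0],"grip":5},{"linear":[0,0,0.004],"rotation":[0,0,0],"grip":5},{"linear":[0,0,0.002],"rotation":[0,0,0],"grip":60},{"linear":[0,0,0],"rotation":[0,0,0],"grip":60},{"linear":[0,0,0],"rotation":[0,0,0],"grip":60},{"linear":[0,0,0],"rotation":[0,0,0],"grip":60},{"linear":[0,0,0],"rotation":[0,0,0],"grip":60},{"linear":[0,0,0],"rotation":[0,0,0],"grip":60},{"linear":[0,0,0],"rotation":[0,0,0],"grip":60}]'
python3 - <<'E'
from h import *
from rig import *
import cv2
s=sense();print(s["eef_pos"],s["force"],s["wrist_torque"])
p,d=capture("wrist");cv2.imwrite("pics/w7.png",p[:,:,::-1])
E
```

```text
time_s: 14.55
eef_pos: [610.3, -271.3, 227.9]
ee_rot: [0.706, -0.012, 0.708, 0.013]
force: [0.4, 1.2, -1.2]
grip_width: 0.701
[ 610.29568223 -271.33778052  227.89040442] [ 0.36290918  1.22998999 -1.17436886] [-0.03575486  0.03758016  0.00936018]
```

View pics/w7.png

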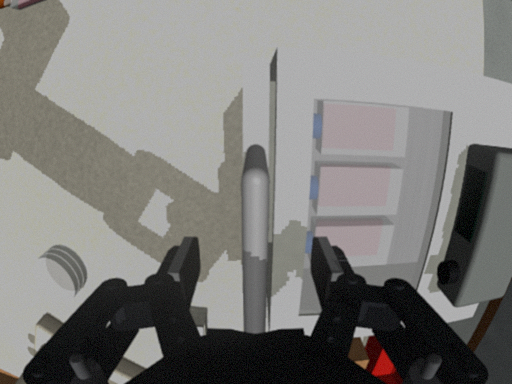

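The bar is free between the fingers, with a thin dark line between door and cabinet at col 273. I'll lift, back off and check that it is shut.

```bash
python3 -m jog '[{"linear":[-0.12,0,0],"rotation":[0,0,0],"grip":60},{"linear":[-0.24,0,0],"rotation":[0,0,0],"grip":60},{"linear":[-0.36,0,0],"rotation":[0,0,0],"grip":60},{"linear":[-0.4,0,-0.1],"rotation":[0,0,0],"grip":60},{"linear":[-0.4,0,-0.25],"rotation":[0,0,0],"grip":60},{"linear":[-0.4,0.2,-0.4],"rotation":[0,0,0],"grip":60},{"linear":[-0.4,0.5,-0.5],"rotation":[0,0,0],"grip":60},{"linear":[-0.4,0.7,-0.6],"rotation":[0,0,0],"grip":60},{"linear":[-0.4,0.9,-0.7],"rotation":[0,0,0],"grip":60},{"linear":[-0.4,0.9,-0.7],"rotation":[0,0,0],"grip":60},{"linear":[-0.4,0.9,-0.7],"rotation":[0,0,0],"grip":60},{"linear":[-0.4,0.9,-0.7],"rotation":[0,0,0],"grip":60}]'
cat > chk.py <<'E'
import sys
from h import *
from rig import *
import cv2
yaw=0.030;R=np.array([[np.cos(yaw),np.sin(yaw)],[-np.sin(yaw),np.cos(yaw)]])
o=np.array([595.,-272.3])
for n in ("top","scene"):
    p,d=capture(n);cv2.imwrite(f"pics/{n}_{sys.argv[1]}.png",p[:,:,::-1])
    x0,y0,x1,y1={"scene":(280,170,460,350),"top":(320,100,470,260)}[n]
    cv2.imwrite(f"pics/{n}_{sys.argv[1]}z.png",cv2.resize(p[y0:y1,x0:x1,::-1],None,fx=3.5,fy=3.5,interpolation=cv2.INTER_CUBIC))
    W=cloud(n,d);L=(W[...,:2]-o)@R.T
    b=L[(abs(L[...,1])<40)&(abs(L[...,0])<40)&(W[...,2]>248)&(W[...,2]<270)]
    print(n,"bar x'",np.median(b[:,0]).round(1),len(b))
    m=(abs(L[...,1])<95)&(abs(L[...,1])>54)&(abs(L[...,0])<70)&(d>0)
    q=np.c_[L[m],W[m][:,2]]
    print([(x,len(s),np.median(s[:,2]).round(0)) for x in range(-7,36,2) for s in [q[(q[:,0]>=x)&(q[:,0]<x+2)]] if len(s)])
E
python3 chk.py a
```

```text
time_s: 15.6
eef_pos: [395.7, -19.0, 349.0]
ee_rot: [0.706, -0.012, 0.708, 0.013]
force: [0.3, 1.1, 0.3]
grip_width: 0.705
top bar x' 11.8 318
[(-7, 33, np.float64(-1.0)), (-5, 32, np.float64(-1.0)), (-3, 32, np.float64(-1.0)), (-1, 27, np.float64(-1.0)), (1, 36, np.float64(-1.0)), (3, 185, np.float64(107.0)), (5, 293, np.float64(125.0)), (7, 109, np.float64(107.0)), (9, 214, np.float64(105.0)), (11, 64, np.float64(188.0)), (13, 39, np.float64(188.0)), (15, 44, np.float64(189.0)), (17, 38, np.float64(189.0)), (19, 33, np.float64(188.0)), (21, 5, np.float64(188.0)), (23, 26, np.float64(190.0)), (25, 56, np.float64(192.0)), (27, 32, np.float64(194.0)), (29, 37, np.float64(194.0)), (31, 45, np.float64(194.0)), (33, 44, np.float64(194.0)), (35, 46, np.float64(194.0))]
scene bar x' 12.1 335
[(-7, 32, np.float64(-0.0)), (-5, 36, np.float64(-1.0)), (-3, 37, np.float64(-0.0)), (-1, 35, np.float64(-0.0)), (1, 37, np.float64(-1.0)), (3, 64, np.float64(1.0)), (5, 653, np.float64(124.0)), (7, 127, np.float64(116.0)), (9, 272, np.float64(107.0)), (11, 229, np.float64(114.0)), (13, 89, np.float64(188.0)), (15, 76, np.float64(188.0)), (17, 59, np.float64(189.0)), (19, 49, np.float64(189.0)), (21, 21, np.float64(189.0)), (23, 1, np.float64(190.0)), (25, 125, np.float64(190.0)), (27, 40, np.float64(194.0)), (29, 54, np.float64(194.0)), (31, 48, np.float64(194.0)), (33, 48, np.float64(194.0)), (35, 44, np.float64(195.0))]
```

```bash
python3 -c "
import cv2,numpy as np
a=cv2.imread('pics/top_az.png');b=cv2.imread('pics/scene_az.png');print(a.shape,b.shape)
cv2.imwrite('pics/top_azz.png',a);
"
```

```text
(560, 525, 3) (630, 630, 3)
```

View pics/top_az.png

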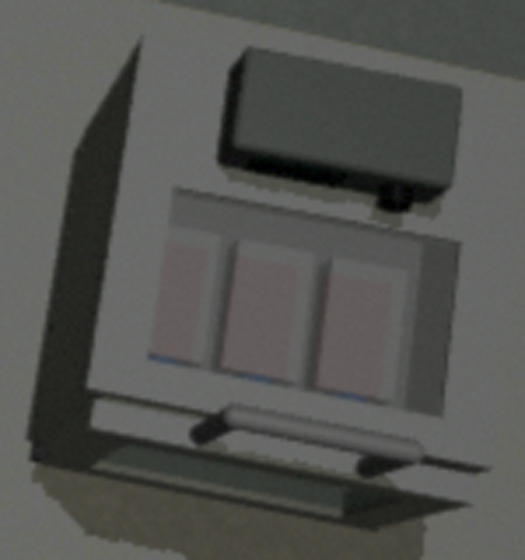

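View pics/scene_a.png

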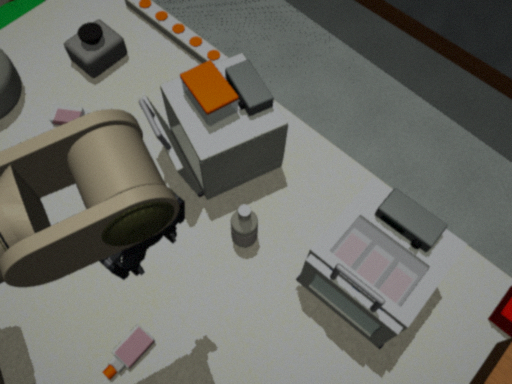

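The door face looks vertical (x' 5–7 over its whole height) and the bar is above the edge's centre, so it reads as shut. There is plenty of time left, so I'll confirm by pushing on the bar from the front with closed fingers.

Run:
```python
from h import *
from rig import *
s=sense();print(plan(s,[560,-270,330]),plan(s,[560,-270,228]))
```

```text
(array([ 0.0657, -0.8655,  0.5153]), array([ 0.021 , -0.0022, -0.0016])) (array([ 0.4057, -0.8658,  0.5156]), array([ 0.021 , -0.0022, -0.0016]))
```

```bash
python3 -m jog '[{"linear":[0.06,-0.865,0.515],"rotation":[0.02,0,0],"grip":0},{"linear":[0.06,-0.865,0.515],"rotation":[0.02,0,0],"grip":0},{"linear":[0.06,-0.865,0.515],"rotation":[0.02,0,0],"grip":0},{"linear":[0.06,-0.865,0.515],"rotation":[0.02,0,0],"grip":0},{"linear":[0.06,-0.865,0.515],"rotation":[0.02,0,0],"grip":0},{"linear":[0.06,-0.865,0.515],"rotation":[0.02,0,0],"grip":0},{"linear":[0.06,-0.865,0.515],"rotation":[0.02,0,0],"grip":0},{"linear":[0.06,-0.865,0.515],"rotation":[0.02,0,0],"grip":0},{"linear":[0.06,-0.865,0.515],"rotation":[0.02,0,0],"grip":0},{"linear":[0.06,-0.865,0.515],"rotation":[0.02,0,0],"grip":0},{"linear":[0.06,-0.865,0.515],"rotation":[0.02,0,0],"grip":0},{"linear":[0.15,-0.865,0.515],"rotation":[0.02,0,0],"grip":0},{"linear":[0.25,-0.865,0.515],"rotation":[0.02,0,0],"grip":0},{"linear":[0.35,-0.865,0.515],"rotation":[0.02,0,0],"grip":0},{"linear":[0.4,-0.865,0.515],"rotation":[0.02,0,0],"grip":0},{"linear":[0.4,-0.865,0.515],"rotation":[0.02,0,0],"grip":0}]'
python3 -m jog '[{"linear":[0,0,0.03],"rotation":[0,0,0],"grip":0},{"linear":[0,0,0.06],"rotation":[0,0,0],"grip":0},{"linear":[0,0,0.08],"rotation":[0,0,0],"grip":0},{"linear":[0,0,0.09],"rotation":[0,0,0],"grip":0},{"linear":[0,0,0.09],"rotation":[0,0,0],"grip":0}]'
python3 - <<'E'
from h import *
from rig import *
import cv2
s=sense();print(s["eef_pos"],s["force"])
p,d=capture("wrist");cv2.imwrite("pics/w8.png",p[:,:,::-1])
E
```

```text
time_s: 17.03
eef_pos: [558.5, -267.9, 227.3]
ee_rot: [0.705, -0.01, 0.709, 0.013]
force: [-0.6, 0.3, 0.2]
grip_width: -0.0
time_s: 17.45
eef_pos: [586.3, -266.8, 228.2]
ee_rot: [0.706, -0.01, 0.708, 0.012]
force: [0.6, 0.7, -0.5]
grip_width: -0.001
[ 586.32822099 -266.84098548  228.16629775] [ 0.5973803   0.69195074 -0.50365626]
```

View pics/w8.png

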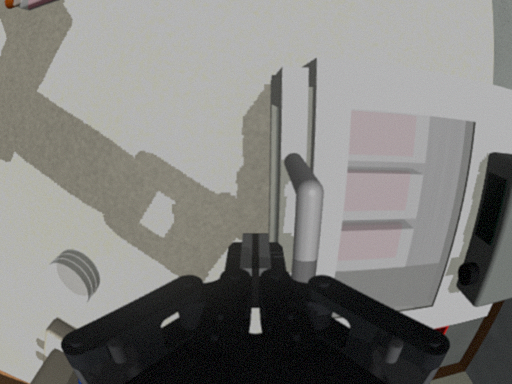

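The closed fingers (cols 240–272) are just in front of the bar (col 308). I'll push in slowly.

```bash
python3 -m jog '[{"linear":[0,0,0.015],"rotation":[0,0,0],"grip":0},{"linear":[0,0,0.022],"rotation":[0,0,0],"grip":0},{"linear":[0,0,0.022],"rotation":[0,0,0],"grip":0}]'
python3 -m jog '[{"linear":[0,0,0.006],"rotation":[0,0,0],"grip":0},{"linear":[0,0,0.008],"rotation":[0,0,0],"grip":0},{"linear":[0,0,0.008],"rotation":[0,0,0],"grip":0}]'
```

```text
time_s: 17.75
eef_pos: [590.5, -266.9, 228.4]
ee_rot: [0.703, -0.01, 0.711, 0.012]
force: [-14.8, 1.3, 4.5]
grip_width: 0.004
time_s: 18.0
eef_pos: [590.4, -266.9, 228.5]
ee_rot: [0.701, -0.009, 0.713, 0.013]
force: [-17.6, 2.6, 3.7]
grip_width: 0.0
```

It is blocked at x 590.4 with 17 N and no travel, so the door is on its stop. I'll retreat straight back, then up.

```bash
python3 -m jog '[{"linear":[0,0,-0.08],"rotation":[0,0,0],"grip":0},{"linear":[0,0,-0.18],"rotation":[0,0,0],"grip":0},{"linear":[-0.1,0,-0.28],"rotation":[0,0,0],"grip":0},{"linear":[-0.2,0.1,-0.38],"rotation":[0,0,0],"grip":0},{"linear":[-0.3,0.3,-0.48],"rotation":[0,0,0],"grip":0},{"linear":[-0.35,0.6,-0.55],"rotation":[0,0,0],"grip":0},{"linear":[-0.35,0.8,-0.6],"rotation":[0,0,0],"grip":0},{"linear":[-0.35,0.8,-0.6],"rotation":[0,0,0],"grip":0},{"linear":[-0.35,0.8,-0.6],"rotation":[0,0,0],"grip":0},{"linear":[-0.35,0.8,-0.6],"rotation":[0,0,0],"grip":0},{"linear":[-0.35,0.8,-0.6],"rotation":[0,0,0],"grip":0}]'
python3 chk.py b
```

```text
time_s: 18.92
eef_pos: [404.0, -29.5, 340.1]
ee_rot: [0.702, -0.011, 0.712, 0.014]
force: [0.5, -0.6, 0.5]
grip_width: -0.002
top bar x' 11.9 316
[(-7, 30, np.float64(-0.0)), (-5, 33, np.float64(-2.0)), (-3, 30, np.float64(-1.0)), (-1, 32, np.float64(-1.0)), (1, 34, np.float64(-1.0)), (3, 177, np.float64(86.0)), (5, 296, np.float64(137.0)), (7, 112, np.float64(119.0)), (9, 229, np.float64(104.0)), (11, 54, np.float64(189.0)), (13, 44, np.float64(189.0)), (15, 34, np.float64(188.0)), (17, 40, np.float64(189.0)), (19, 36, np.float64(188.0)), (21, 3, np.float64(187.0)), (23, 19, np.float64(190.0)), (25, 58, np.float64(192.0)), (27, 38, np.float64(193.0)), (29, 35, np.float64(194.0)), (31, 42, np.float64(194.0)), (33, 46, np.float64(194.0)), (35, 46, np.float64(194.0))]
scene bar x' 12.0 336
[(-7, 34, np.float64(-1.0)), (-5, 38, np.float64(-1.0)), (-3, 34, np.float64(-0.0)), (-1, 33, np.float64(-0.0)), (1, 37, np.float64(-1.0)), (3, 57, np.float64(1.0)), (5, 652, np.float64(125.0)), (7, 134, np.float64(72.0)), (9, 285, np.float64(113.0)), (11, 219, np.float64(104.0)), (13, 79, np.float64(188.0)), (15, 84, np.float64(188.0)), (17, 57, np.float64(189.0)), (19, 49, np.float64(189.0)), (21, 22, np.float64(188.0)), (23, 4, np.float64(187.0)), (25, 111, np.float64(190.0)), (27, 55, np.float64(195.0)), (29, 48, np.float64(194.0)), (31, 47, np.float64(194.0)), (33, 46, np.float64(194.0)), (35, 48, np.float64(194.0))]
```

View pics/top_b.png

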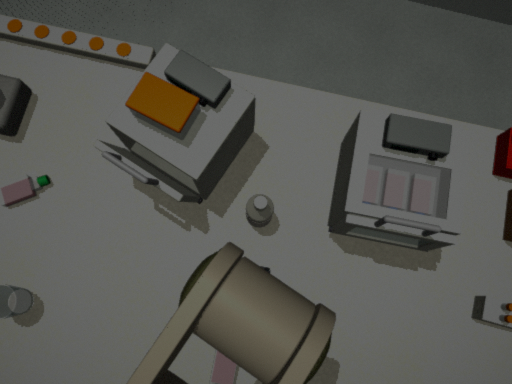

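The bar has not moved since the push. The incubator door at top px (390,235) is shut, and the steriliser at (160,140) looks the same as in the first picture.

```bash
python3 -c "
from rig import *
print(sense()['dq'].round(3)); print(finish_job())"
```

```text
[-0.038  0.033 -0.004 -0.002 -0.006 -0.006]
the job is handed in; nothing more can be done
None
```

The incubator door went down to its level stop, stayed there for about 2.7 s, and was then pushed back up until fully shut. I handed the job in at about 19 s of the 54 s allowed.

- **Opening:** I gripped the door's loop handle from above and swung it down until it met its stop, with about 20 N upward. The depth picture put the door's slope at about 0.02 rad from level, which matches 1.55.
- **Shutting:** I swung the door up until it pressed on its stop with about 18 N, then let go. As a check, I pushed on the handle bar from the front with closed fingers, and it did not move at about 17 N. After I backed off, the bar was in the same place to about 0.1 mm and the door's face read vertical.
- **Steriliser:** Its door and tip box looked unchanged in the last picture. I compared them by eye only and did not measure them.
- **Where readings disagreed:** A dark gap of 3–4 mm still shows between the shut door and the cabinet. I take it as built in, because the door would not go further. The camera and arm positions for the bar differed by about 2 mm when I gripped it and about 3 mm when it was shut, which is slightly more than the stated calibration error.
- **Highest force I read:** It was about 20 N at the wrist, checked at the end of each move rather than continuously.

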